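Show the carriage marker to the side camera with the sprung mirror

ROBOT

A 6-joint arm with a two-finger parallel gripper is mounted at the origin on the work surface. World frame = base frame: x ahead of the robot, y to its left, z up, the work surface at z = 0. Lengths are in mm, angles in rad, forces in N, time in s.
With the tool pointing down it reaches from about 350 to 975 mm from the base axis. Payload 7.1 kg.
Tool frame: the origin (TCP) lies between the finger pads; the fingertips stand 17 mm ahead of it and the grasp point (between the pads) lies 2 mm behind it; z points along the fingers, y is the line along which they close (so a half turn about z gives the same grasp; the last joint's range is limited). The gripper opens to 88 mm and grips with 3 to 60 N. Pads are 20 mm wide; open, the fingers measure 115 mm over their backs; the gripper's body (75 mm by 178 mm) begins 61 mm behind the grasp point.
Start: joints at [1.158, 0.423, 1.63, -0, 1.089, -0.019], TCP at [239.78, 577.157, 239.675] pointing down, gripper open.
Joint ranges: [-3, 3], [-0.9, 2.11], [0.09, 2.58], [-1.31, 4.45], [0.11, 2.69], [-2.54, 2.54]. Speed limits (rad/s): [2.39, 2.39, 3.01, 3.14, 3.14, 3.14].

INTERFACE

Orientations are given as a rotation vector (axis times angle).
In Python, from workcell import ctrl gives the robot as it stands.
- The arm moves only by the shell command python3 jog.py FILE [OPENING], which reads ROWS from the file FILE. ROWS is a JSON list that holds a single list of rows (three levels of brackets), with 1 to 5 rows, each of 6 numbers: dx, dy, dz in units of 5 mm, then a rotation vector rx, ry, rz in units of 0.1 rad; each row shifts and turns the commanded pose from where the row before left it, along the tool's axes as they then stand; what a row does not reach is not made up. A row lasts 1/12 s, in which the tool goes at most 41.7 mm and 0.125 rad, less where a joint would pass 70% of its speed; a pose out of reach is approached as far as the arm can. OPENING is the finger opening in mm, set as the command begins (- or left out keeps the last). The fingers move at their own pace and stop on an object; the grip force is fixed at half the most. Time passes only in rows, so rows that do not move let the fingers close. It prints the time, the measured TCP pose, the force, the opening and the grip force at its end. Input that does not fit is refused with a message, and nothing moves.
- ctrl.get_obs(): the state, without advancing time (a new reading comes with each control period).
- ctrl.get_image(name): name is "scene" or "top" or "wrist"; returns a dict with "img" (384x512x3 uint8, red, green, blue), "fx", "fy", "cx", "cy" (pixels), "k1" (the pictures are not rectified: a ray, as slopes to the right and down, at radius r is drawn at 1 + k1 r^2 times it, then the intrinsics apply), "R" (3x3) and "t" (3): a world point X has camera coordinates R X + t. Camera axes: x right, y down, z forward; pixel columns grow to the right and rows downward; lengths in mm; the calibration is good to about 2 mm. A picture is of the moment at which its call begins. There is no depth.
- ctrl.close_job(): hands the job in; it is judged then, once.
The state is a dict: "t": time; "qpos": joint angles; "qvel": joint speeds; "joint_torque": joint torques, N m; "ee_pos": TCP position; "orientation": TCP orientation; "ft_force": force on the tool from outside, world axes, zero at the start; "moment": the same for the moment, N m; "width": finger opening in mm; "grasp_force": force on a finger pad.
Only numpy, scipy, OpenCV 4.12 (cv2) and the standard library are available. Lean on these libraries where they do the work, as an engineer would, in place of code of your own. Each camera call takes 0.05 s, during which the arm holds its last target. There are 200 camera calls.

TASK

On the aluminium alignment rig, wind the black handwheel clockwise by its yellow crank until the blue carriage touches the red stop, then leave the wheel. Next take the green grip on top of the sprung inspection mirror and turn it clockwise until the camera sees the carriage's orange marker in it: on the bench monitor the white ring (the camera's view) must lie round the whole orange dot (the marker). Finish while still holding the mirror steady at that angle, without letting go, and leave the wash bottle, the glass dish and the green tip box where they stand.

Things in the scene. Friction and masses are not known exactly. Their poses are not given: they have to be found in the camera images.
- rig: Fixed rig: aluminium plate, 12 mm thick, with rail, handwheel, mirror and white camera. Origin on the bench; its x points away from the robot, y to the left. In its frame (mm) the plate spans x -115..135, y -220..250, the wheel axis is at (50, 145), mirror axis (-20, -100), rail along y at x 70, camera (100, -185), 102 high, aimed at the mirror, lens 35 degrees right of +x from it.
- handwheel (a joint): Angle of the black handwheel (disc of 100 mm diameter, upright axis, top face 67 mm above the bench), rad, grows clockwise seen from above. Drives the carriage 10 mm per rad. Light friction (0.03 N m), stays where it is left, turns several times round. At 0 the crank is on the robot's side (rig -x) of the axis. Starts at 0 to 2.5.
- wheel_axis (a point): Point on the handwheel's upright axis, 98 mm above the bench (the height of crank_grip).
- crank_grip (a point): Middle of the yellow crank handle, an upright free-spinning cylinder of 16 mm diameter that stands on the wheel 38 mm from its axis, from 67 to 113 mm above the bench. This point lies on its axis, 98 mm above the bench. Can be pinched from above and led round the circle.
- carriage (a joint): Travel of the blue carriage along its rail, m, growing away from the wheel towards the red stop (towards rig -y). Equals 0.010 x the handwheel's angle.
- carriage_nose (a point): Middle of the carriage's leading end face (block 50 x 40 x 20 mm), 42 mm above the bench. It touches the stop when this point meets stop_face.
- stop_face (a point): Middle of the face of the red stop that the carriage runs against, 42 mm above the bench. The stop (46 x 20 x 28 mm block with a steel screw on top) is clamped on the rail, rigid; where on the rail varies: carriage travel 45 to 90 mm.
- marker (a point): Centre of the orange ball (18 mm) on a post on the carriage, 85 mm above the bench: the marker that the mirror shows to the camera.
- mirror (a joint): Angle of the inspection mirror about its upright axis, rad, 0 to 1.0, grows clockwise seen from above. At 0, its rest, it faces 32 degrees left of rig +x; a spring (0.075 N m at 0, plus 0.15 N m per rad) turns it back when let go. It must face half-way between marker and camera: at about 0.5 to 0.72, depending on the stop.
- mirror_grip (a point): On the mirror's axis, 132 mm above the bench: where to pinch the green grip, a bar 12 mm thick and 40 mm long on the mirror's upper edge, 108 to 146 mm above the bench. The point's x axis is the way the mirror faces and runs across the thickness (close the fingers along it), y along the bar. Mirror plate below it: 52 x 52 mm, 57 to 109 mm above the bench.
- dot (a point): Centre of the orange dot (12 mm) on the monitor: the bearing of the marker as seen from the mirror. It slides sideways on the screen (along ring's y) only as the carriage moves: towards -y, about 0.66 mm per mm of carriage travel.
- ring (a point): Centre of the white ring (inner diameter 29 mm) on the monitor: what the camera sees by way of the mirror. It slides along its own y axis (sideways on the screen, to the right as one looks at it), towards -y by 160 mm per rad as the mirror turns clockwise. z points out of the screen. Dot wholly inside the ring, the camera sees the marker: dot and ring centres within 8 mm.
- monitor: Fixed small grey and white bench monitor to the robot's left, its sloping dark screen (200 x 90 mm) facing away from the robot and up; 220 mm wide, 130 mm high. Origin under its foot.
- wash_bottle: White bottle with blue cap, 60 mm diameter, 150 mm high; origin under its middle. Leave alone.
- dish: Low glass dish, 58 mm diameter, 14 mm high, standing on the rig's base plate between mirror and wheel; origin under its middle. Leave alone.
- tip_box: Open green box 80 x 120 x 50 mm; origin under its middle. Leave alone.

How it is judged:
By the outcome, as a careful person would: the job done as asked, in the order asked, and still so for the second after the job is handed in, while the arm keeps its last pose, push and grip.
It also fails if it takes over 48 s, if anything falls off the work surface, if the arm or the gripper's body presses on something with over 40 N, if the wrist force passes 120 N, or if a joint passes its speed limit or range.

## Working session

There is one attempt and no reset: what is moved stays moved. The work goes in short steps, Python scripts to look and compute and a shell command to move; the robot and the scene stay as the last step left them, time stands still between calls to the robot, and variables do not carry over. Pictures are saved under pics/ and viewed, at most 10 in all, crops included, and the job is handed in when it is done.

```bash
ls; mkdir -p pics; python3 - <<'E'
from workcell import ctrl
import cv2,numpy as np
o=ctrl.get_obs();print(o)
ims=[]
for n in("scene","top","wrist"):
    d=ctrl.get_image(n);np.savez("pics/"+n+"0.npz",**d)
    print(n,d["fx"],d["cx"],d["cy"],d["k1"],np.round(d["R"],3).tolist(),np.round(d["t"],1))
    cv2.imwrite(f"pics/{n}0.png",d["img"][:,:,::-1])
    ims.append(d["img"][:,:,::-1])
E
```

```text
jog.py
pics
workcell.py
{'t': 0.0, 'qpos': array([ 1.15802041e+00,  4.23826736e-01,  1.63070569e+00, -1.38756994e-05,
        1.08861930e+00, -1.89601070e-02]), 'qvel': array([ 0.0020706 , -0.00041433,  0.00097905,  0.00104621,  0.00142984,
       -0.00121377]), 'joint_torque': array([ 1.51642074e-03, -5.44620574e+01, -2.73672384e+01,  6.44827215e-02,
        2.28204124e-02, -1.20671480e-04]), 'ee_pos': array([239.55876388, 576.67384208, 238.90433182]), 'orientation': array([-6.14541592e-01, -3.08057049e+00,  2.39603219e-03]), 'ft_force': array([-0.55451481,  0.24916738, -0.25667722]), 'moment': array([-0.00520807,  0.04499454,  0.03139118]), 'grasp_force': 0.0, 'width': 87.97497359744399}
scene 430.1562844520552 251.7539757213588 191.8930340450598 0.036815743033557995 [[0.837, 0.546, 0.008], [0.387, -0.582, -0.715], [-0.386, 0.602, -0.699]] [-440.  -110.8 1650.7]
top 453.97677741038683 250.3114220461312 181.69327696419424 -0.03757176808053494 [[-0.01, -1.0, -0.014], [-0.989, 0.012, -0.148], [0.148, 0.012, -0.989]] [  70.   529.5 1448.8]
wrist 299.0737362669685 256.2577719514343 195.47898841065222 0.023423315988255655 [[0.384, 0.923, -0.0], [0.879, -0.366, 0.305], [0.282, -0.117, -0.952]] [-624.2  -37.3  392.1]
```
View pics/top0.png

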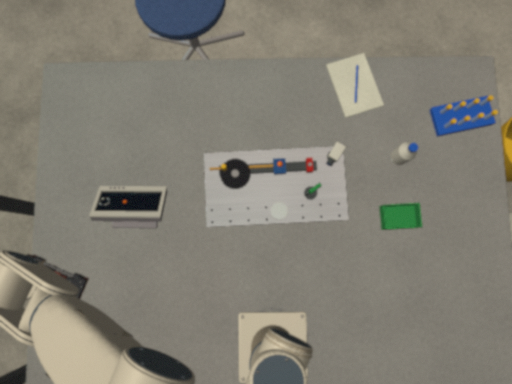

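View pics/scene0.png

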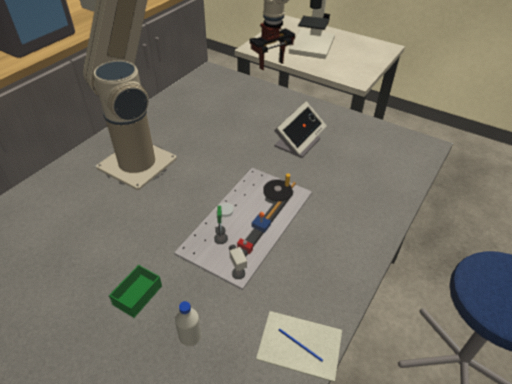

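Top view: wheel about (235,173), crank to its left (~215,168), carriage (279,166), stop (310,165), green grip (313,190), dot (125,202), ring (101,201). Scene view: crank (289,180), grip (219,214). Next, colour blobs and triangulation.

```bash
cat > h.py <<'E'
import numpy as np,cv2
from scipy.spatial.transform import Rotation as Rt
def ray(d,u,v):
    x=(u-d["cx"])/d["fx"];y=(v-d["cy"])/d["fy"]
    K=np.array([[d["fx"],0,d["cx"]],[0,d["fy"],d["cy"]],[0,0,1]],float)
    p=cv2.undistortPoints(np.array([[[u,v]]],float),K,np.array([float(d["k1"]),0,0,0,0]))[0,0]
    w=d["R"].T@np.array([p[0],p[1],1.]);return -d["R"].T@d["t"],w/np.linalg.norm(w)
def onz(d,u,v,z):
    c,w=ray(d,u,v);return c+w*(z-c[2])/w[2]
def tri(*obs):
    A=np.zeros((3,3));b=np.zeros(3)
    for d,u,v in obs:
        c,w=ray(d,u,v);P=np.eye(3)-np.outer(w,w);A+=P;b+=P@c
    X=np.linalg.solve(A,b)
    return X,[np.linalg.norm((np.eye(3)-np.outer(w,w))@(X-c)) for c,w in (ray(*o) for o in obs)]
def proj(d,X):
    p=d["R"]@X+d["t"];x,y=p[:2]/p[2];s=1+d["k1"]*(x*x+y*y)
    return np.array([d["fx"]*x*s+d["cx"],d["fy"]*y*s+d["cy"]])
H=dict(yellow=((20,130,120),(32,255,255)),orange=((5,150,130),(19,255,255)),green=((50,120,50),(80,255,255)),blue=((105,120,60),(125,255,255)),red=((0,150,90),(4,255,255)))
def blobs(d,col,minA=4,roi=None):
    m=cv2.inRange(cv2.cvtColor(d["img"],cv2.COLOR_RGB2HSV),*H[col])
    if roi is not None:
        k=np.zeros_like(m);k[roi[1]:roi[3],roi[0]:roi[2]]=255;m&=k
    n,l,s,c=cv2.connectedComponentsWithStats(m)
    return [(np.round(c[i],1).tolist(),s[i].tolist()) for i in range(1,n) if s[i,4]>=minA]
E
python3 - <<'E'
from h import *
T=dict(np.load("pics/top0.npz"));S=dict(np.load("pics/scene0.npz"));W=dict(np.load("pics/wrist0.npz"))
for n,d,roi in(("top",T,(60,130,430,240)),("scene",S,(170,90,340,290)),("wrist",W,None)):
    for c in H: print(n,c,blobs(d,c,4,roi))
# plate in top
hsv=cv2.cvtColor(T["img"],cv2.COLOR_RGB2HSV)
print(T["img"][215,225],T["img"][240,225],T["img"][155,300])
a=cv2.resize(T["img"][140:235,195:355],None,fx=4.5,fy=4.5,interpolation=cv2.INTER_CUBIC)
b=cv2.resize(W["img"],None,fx=1.5,fy=1.5)[:, :]
cv2.imwrite("pics/a.png",a[:,:,::-1]);cv2.imwrite("pics/wb.png",b[:,:,::-1])
E
```

```text
top yellow [([223.1, 166.1], [221, 164, 5, 5, 21])]
top orange [([279.5, 163.5], [278, 162, 4, 4, 12]), ([255.5, 166.0], [253, 166, 6, 1, 6]), ([124.1, 201.1], [123, 200, 3, 3, 8])]
top green [([313.1, 188.9], [309, 185, 11, 8, 32]), ([400.4, 216.1], [381, 204, 40, 25, 887])]
top blue [([412.9, 147.2], [409, 143, 9, 9, 53]), ([278.7, 168.3], [274, 160, 12, 13, 78])]
top red [([308.3, 160.5], [306, 159, 6, 5, 18]), ([309.4, 168.3], [307, 165, 6, 7, 32])]
scene yellow [([287.5, 175.2], [286, 174, 4, 4, 12])]
scene orange [([303.7, 125.0], [303, 124, 3, 3, 7]), ([292.8, 184.3], [292, 183, 3, 4, 6]), ([273.0, 209.8], [267, 202, 13, 16, 41]), ([261.6, 213.8], [260, 212, 4, 4, 12])]
scene green [([219.0, 210.8], [218, 207, 3, 9, 26])]
scene blue [([261.3, 222.4], [253, 217, 17, 11, 103])]
scene red [([245.3, 244.4], [238, 239, 15, 11, 73])]
wrist yellow [([80.2, 319.8], [79, 319, 3, 2, 4])]
wrist orange [([77.9, 326.0], [77, 324, 3, 5, 7]), ([77.3, 347.9], [74, 337, 9, 21, 69]), ([244.5, 372.8], [243, 372, 4, 2, 4])]
wrist green []
wrist blue []
wrist red []
[165 163 155] [134 130 120] [173 168 161]
```

View pics/a.png

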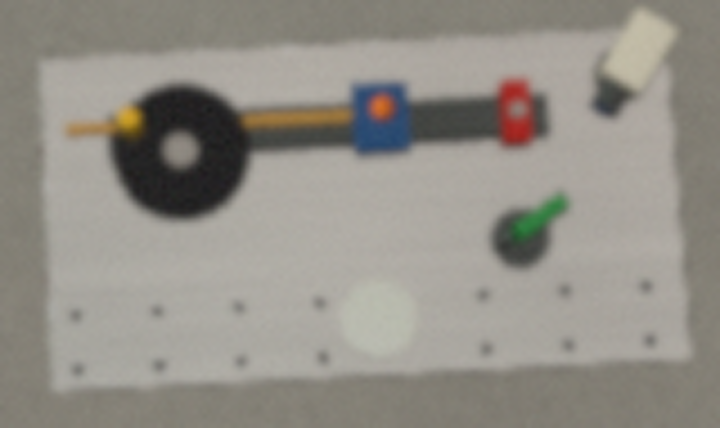

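View pics/wrist0.png

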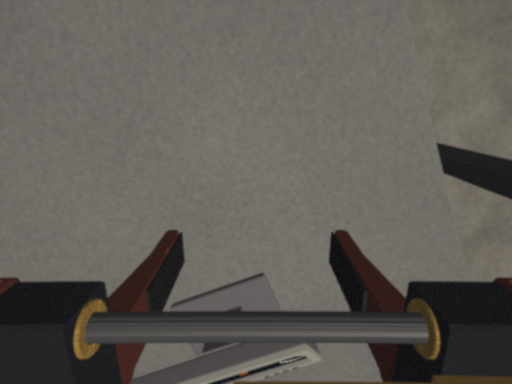

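The crop shows the wheel axis at about (235,173.3) full-frame px, and the crank at (223.3,166.2), left and slightly far, so about 2.1 rad. The gap from carriage to stop is about 19 px (≈58 mm). The wrist view shows only the monitor's edge.

```bash
python3 - <<'E'
from h import *
T=dict(np.load("pics/top0.npz"));S=dict(np.load("pics/scene0.npz"))
np.set_printoptions(precision=1,suppress=True)
print("crank",tri((T,223.1,166.1),(S,287.5,175.2)))
print("marker",tri((T,279.5,163.5),(S,261.6,213.8)))
print("grip",tri((T,313.1,188.9),(S,219,210.8)))
print("dot",tri((T,124.1,201.1),(S,303.7,125)))
# wheel: dark blob
def cen(d,roi,lo,hi):
    x0,y0,x1,y1=roi;g=d["img"].max(2)[y0:y1,x0:x1];m=((g>=lo)&(g<=hi)).astype(np.uint8)
    n,l,s,c=cv2.connectedComponentsWithStats(m);i=1+np.argmax(s[1:,4])
    ct=max(cv2.findContours((l==i).astype(np.uint8),0,1)[0],key=cv2.contourArea)
    return cv2.fitEllipse(cv2.convexHull(ct)),s[i]
e,s=cen(T,(215,150,252,192),0,55);u,v=np.array(e[0])+(215,150);print("wheel top px",u,v,e[1],s);wh=onz(T,u,v,67);print(wh)
# plate: brighter than bench
g=cv2.cvtColor(T["img"],cv2.COLOR_RGB2GRAY);m=(g>147).astype(np.uint8);m[:, :190]=0;m[:,360:]=0;m[:130]=0;m[240:]=0
m=cv2.morphologyEx(m,cv2.MORPH_OPEN,np.ones((5,5)))
r=max(cv2.findContours(m,0,1)[0],key=cv2.contourArea);p=cv2.boxPoints(cv2.minAreaRect(r))
P=np.array([onz(T,*q,12) for q in p]);print(P,np.linalg.norm(np.diff(P,axis=0),axis=1))
E
```

```text
crank (array([570.4, 148.2, 110.8]), [np.float64(0.27491010105342206), np.float64(0.274910101053412)])
marker (array([580.8, -30.2,  87.6]), [np.float64(0.24856080880836118), np.float64(0.24856080880834291)])
grip (array([ 491.1, -128.7,  136.2]), [np.float64(0.05121926339489569), np.float64(0.05121926339499238)])
dot (array([465.5, 464.9,  85.5]), [np.float64(0.6152941892893143), np.float64(0.6152941892891736)])
wheel top px 235.1867618560791 173.4190902709961 (26.936006546020508, 28.52129554748535) [  6  10  30  28 502]
[553.8 112.2  67. ]
[[ 644.9  225.8   12. ]
 [ 664.4 -253.1   12. ]
 [ 406.2 -255.9   12. ]
 [ 387.   211.1   12. ]] [479.3 258.2 467.4]
```

The manual's scale: shifts go in units of 5 mm and turns go in units of 0.1 rad. Converting my numbers, 0.115 rad is 1.15.

```bash
echo '[[[0, 0, 0, 0, 0, 1.15], [0, 0, 0, 0, 0, 1.15], [0, 0, 0, 0, 0, 1.15], [0, 0, 0, 0, 0, 1.15], [0, 0, 0, 0, 0, 1.17]]]' > mv.in && python3 jog.py mv.in
echo '[[[-6, 0.4, 0, 0, 0, 0], [-8, 0.4, 0, 0, 0, 0], [-8, 0.4, 0, 0, 0, 0], [-8, 0.4, 0, 0, 0, 0], [-8, 0.4, 0, 0, 0, 0]]]' > mv.in && python3 jog.py mv.in
echo '[[[-8, 0.4, 0, 0, 0, 0], [-8, 0.4, 0, 0, 0, 0], [-8, 0.4, 0, 0, 0, 0], [-8, 0.4, 0, 0, 0, 0], [-8, 0.4, 0, 0, 0, 0]]]' > mv.in && python3 jog.py mv.in
echo '[[[-8, 0.8, 1, 0, 0, 0], [-8, 0.6, 2, 0, 0, 0], [-5, 0.4, 3, 0, 0, 0], [-2, 0, 2, 0, 0, 0], [0, 0, 0, 0, 0, 0]]]' > mv.in && python3 jog.py mv.in 
python3 - <<'E'
from workcell import ctrl
import numpy as np,cv2
from h import *
d=ctrl.get_image("wrist");np.savez("pics/w1.npz",**d);cv2.imwrite("pics/w1.png",d["img"][:,:,::-1])
o=ctrl.get_obs();print(o["ee_pos"],o["qpos"])
for c in H: print(c,blobs(d,c,20))
E
```

```text
t: 0.57
ee_pos: [239.7, 576.9, 239.3]
orientation: [1.474, 2.774, -0.001]
ft_force: [0.8, 0.1, 0.1]
width: 87.4
grasp_force: 0.0
t: 0.98
ee_pos: [355.8, 424.4, 239.4]
orientation: [-1.465, -2.779, 0.001]
ft_force: [0.9, 0.8, -0.2]
width: 87.8
grasp_force: 0.0
t: 1.4
ee_pos: [477.2, 264.8, 239.6]
orientation: [-1.466, -2.779, 0.0]
ft_force: [0.3, -0.1, -0.4]
width: 87.7
grasp_force: 0.0
t: 1.82
ee_pos: [548.4, 174.6, 197.3]
orientation: [-1.469, -2.774, 0.005]
ft_force: [-0.7, -0.3, -0.5]
width: 87.8
grasp_force: 0.0
[547.99897424 176.01567096 198.30740739] [ 2.89962499e-01  4.03994002e-01  1.77090921e+00  3.56235525e-04
  9.69963846e-01 -3.08254733e-01]
yellow [([261.3, 238.1], [252, 219, 17, 35, 395])]
orange [([279.1, 196.0], [267, 178, 26, 36, 230]), ([211.1, 296.1], [200, 283, 23, 27, 170]), ([78.9, 322.7], [76, 315, 7, 16, 36]), ([76.2, 344.8], [74, 338, 5, 15, 42]), ([173.8, 362.1], [167, 355, 15, 16, 178])]
green []
blue [([169.7, 344.8], [163, 343, 13, 6, 52]), ([189.9, 348.2], [182, 343, 19, 14, 173])]
red [([147.0, 376.4], [130, 361, 40, 23, 441])]
```

View pics/w1.png

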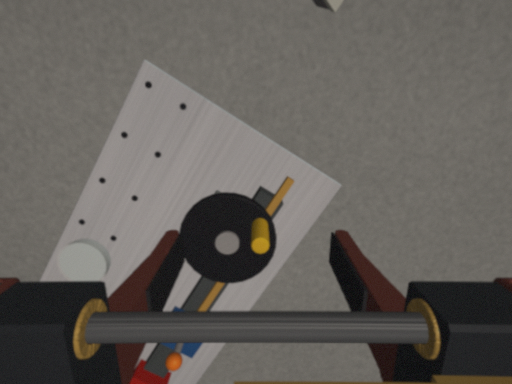

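Wrist view: wheel with hub at (228,242), crank cylinder about (261,237), marker (174,362), nothing between the fingers yet. I'll work out the crank and wheel from this view against the others.

```bash
python3 - <<'E'
from h import *
np.set_printoptions(precision=1,suppress=True)
T=dict(np.load("pics/top0.npz"));S=dict(np.load("pics/scene0.npz"));W=dict(np.load("pics/w1.npz"))
print("cam",-W["R"].T@W["t"])
g=W["img"].max(2);m=(g<50).astype(np.uint8)
m[:, :178]=0;m[:,285:]=0;m[300:]=0;m[:190]=0
m=cv2.morphologyEx(m,cv2.MORPH_OPEN,np.ones((7,7)))
ct=max(cv2.findContours(m,0,1)[0],key=cv2.contourArea);e=cv2.fitEllipse(cv2.convexHull(ct));print(e)
w=onz(W,*e[0],67);print("wheel",w, "topview",onz(T,235.19,173.42,67))
print("wheel tri", tri((W,*e[0]),(T,235.19,173.42)))
# crank: end cap centre: max extents
for v,z in((254-0,113),(236.5,90),(219,67)): print(z,onz(W,260.7,v,z))
print("crank tri",tri((W,260.7,247),(T,223.1,166.1),(S,287.5,175.2)))
E
```

```text
cam [501.8 243.9 343. ]
((226.34149169921875, 237.7184295654297), (89.15367126464844, 98.52698516845703), 77.24676513671875)
wheel [550.8 116.6  67. ] topview [553.8 112.2  67. ]
wheel tri (array([553.8, 112.6,  58.4]), [np.float64(1.4495936411315955), np.float64(1.4495936411314263)])
113 [575.3 141.5 113. ]
90 [572.4 146.2  90. ]
67 [568.  153.1  67. ]
crank tri (array([570.9, 147.4, 112.3]), [np.float64(0.9400240251540993), np.float64(1.1668135282297207), np.float64(0.4198757292938431)])
```

In the tool's units: -19 mm is -3.8, 1 mm is 0.2.

```bash
echo '[[[-3.8, 0.2, 0, 0, 0, 0], [-3.6, 0.34, 2, 0, 0, 0], [0, 0, 6, 0, 0, 0], [0, 0, 6, 0, 0, 0], [0, 0, 0, 0, 0, 0]]]' > mv.in && python3 jog.py mv.in 
python3 - <<'E'
from workcell import ctrl
import numpy as np,cv2
from h import *
np.set_printoptions(precision=2,suppress=True)
d=ctrl.get_image("wrist");np.savez("pics/w2.npz",**d);cv2.imwrite("pics/w2.png",d["img"][:,:,::-1])
o=ctrl.get_obs();print(o["ee_pos"],Rt.from_rotvec(o["orientation"]).as_matrix())
print(blobs(d,"yellow",20))
for z in (98,112): print(proj(d,np.array([571,147.,z])))
E
```

```text
t: 2.28
ee_pos: [568.1, 148.5, 125.7]
orientation: [-1.461, -2.774, 0.008]
ft_force: [-0.4, -0.1, -1.5]
width: 87.8
grasp_force: 0.0
[569.32 148.78 127.98] [[-0.57  0.82 -0.01]
 [ 0.82  0.57 -0.  ]
 [ 0.   -0.01 -1.  ]]
[([260.4, 242.0], [246, 215, 26, 49, 839])]
[258.98 242.07]
[259.05 252.67]
```

View pics/w2.png

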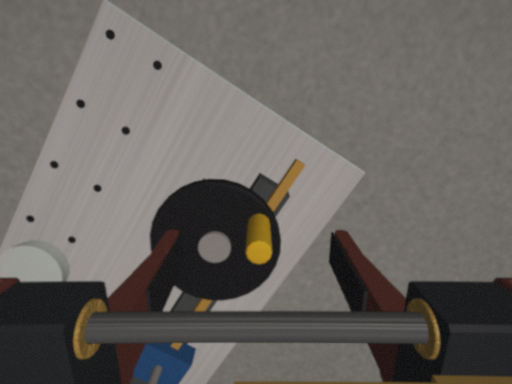

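The crank stands centred between the fingers (259,242); hub at (214.5,246). Lower and pinch.

In the tool's units: -2 mm is -0.4, 16 mm is 3.2.

```bash
echo '[[[-0.4, 0.1, 3.2, 0, 0, 0], [0, 0, 3, 0, 0, 0], [0, 0, 0, 0, 0, 0]]]' > mv.in && python3 jog.py mv.in 
echo '[[[0, 0, 0, 0, 0, 0], [0, 0, 0, 0, 0, 0], [0, 0, 0, 0, 0, 0], [0, 0, 0, 0, 0, 0], [0, 0, 0, 0, 0, 0]]]' > mv.in && python3 jog.py mv.in 4
echo '[[[0, 0, 0, 0, 0, 0], [0, 0, 0, 0, 0, 0], [0, 0, 0, 0, 0, 0], [0, 0, 0, 0, 0, 0], [0, 0, 0, 0, 0, 0]]]' > mv.in && python3 jog.py mv.in
python3 - <<'E'
from h import *
W=dict(np.load("pics/w2.npz"))
for z in(67,72):print(onz(W,214.5,246,z))
W=dict(np.load("pics/w1.npz"))
for z in(67,72):print(onz(W,228,242,z))
E
```

```text
t: 2.58
ee_pos: [572.6, 147.4, 98.7]
orientation: [-1.463, -2.779, 0.001]
ft_force: [-0.8, -0.4, -0.5]
width: 88.0
grasp_force: 0.0
t: 3.0
ee_pos: [573.9, 146.5, 99.6]
orientation: [1.465, 2.778, 0.001]
ft_force: [-0.1, 0.4, 0.5]
width: 57.7
grasp_force: 0.0
t: 3.42
ee_pos: [573.5, 146.3, 98.6]
orientation: [-1.466, -2.779, 0.0]
ft_force: [-0.5, -1.1, -0.1]
width: 24.5
grasp_force: 0.0
[553.92492352 112.56557031  67.        ]
[553.13668139 115.13291403  72.        ]
[554.74821134 113.54940351  67.        ]
[553.78827035 115.9107965   72.        ]
```

```bash
echo '[[[0, 0, 0, 0, 0, 0], [0, 0, 0, 0, 0, 0], [0, 0, 0, 0, 0, 0], [0, 0, 0, 0, 0, 0]]]' > mv.in && python3 jog.py mv.in
python3 - <<'E'
from workcell import ctrl
from h import *
np.set_printoptions(precision=1,suppress=True)
o=ctrl.get_obs();p=o["ee_pos"];R=Rt.from_rotvec(o["orientation"]).as_matrix();print(p,o["ft_force"],o["grasp_force"],o["width"])
c=np.array([554,113.2]);r=p[:2]-c;print(np.linalg.norm(r))
a0=np.arctan2(r[1],r[0]);q=p[:2]
for k in range(1,20):
    a=a0-0.35*k;n=c+38*np.array([np.cos(a),np.sin(a)]);d=n-q;q=n;print(k,n,R[:2,:2].T@d)
E
```

```text
t: 3.75
ee_pos: [573.0, 146.0, 98.5]
orientation: [-1.465, -2.778, 0.002]
ft_force: [-2.6, -3.0, 1.8]
width: 15.7
grasp_force: 30.0
[573.  146.   98.5] [-2.6 -3.   1.8] 30.000139474868774 15.667964877660578
37.865370527593406
1 [583.2 137.6] [-12.7   3.7]
2 [589.7 126.1] [-13.2  -1. ]
3 [592.  113.1] [-12.   -5.5]
4 [589.6 100. ] [-9.4 -9.3]
5 [583.   88.6] [ -5.7 -12. ]
6 [572.8  80.2] [ -1.2 -13.2]
7 [560.3  75.7] [  3.4 -12.8]
8 [547.1  75.8] [  7.6 -10.9]
9 [534.7  80.5] [10.8 -7.6]
10 [524.6  89.1] [12.8 -3.4]
11 [518.1 100.6] [13.2  1.1]
12 [516.  113.7] [12.   5.6]
13 [518.5 126.7] [9.3 9.4]
14 [525.2 138. ] [ 5.6 12. ]
15 [535.5 146.4] [ 1.1 13.2]
16 [548.  150.7] [-3.5 12.8]
17 [561.2 150.5] [-7.6 10.8]
18 [573.6 145.8] [-10.9   7.5]
19 [583.6 137.1] [-12.8   3.3]
```

In the tool's units: -1 mm is -0.2, -13.2 mm is -2.64.

```bash
echo '[[[-2.54, 0.74, 0, 0, 0, 0], [-2.64, -0.2, 0, 0, 0, 0], [-2.4, -1.1, 0, 0, 0, 0], [-1.88, -1.86, 0, 0, 0, 0], [0, 0, 0, 0, 0, 0]]]' > mv.in && python3 jog.py mv.in
```

```text
t: 4.17
ee_pos: [589.5, 98.5, 98.5]
orientation: [-1.467, -2.776, 0.002]
ft_force: [-4.6, 0.6, 2.1]
width: 15.3
grasp_force: 30.0
```

In the tool's units: -13.2 mm is -2.64, -12.8 mm is -2.56.

```bash
echo '[[[-1.14, -2.4, 0, 0, 0, 0], [-0.24, -2.64, 0, 0, 0, 0], [0.68, -2.56, 0, 0, 0, 0], [1.52, -2.18, 0, 0, 0, 0], [0, 0, 0, 0, 0, 0]]]' > mv.in && python3 jog.py mv.in
```

```text
t: 4.58
ee_pos: [546.6, 75.6, 98.6]
orientation: [-1.467, -2.778, -0.0]
ft_force: [-1.4, -1.7, -3.4]
width: 15.8
grasp_force: 30.0
```

Forces are small and the circle fits well. Next quarter turn, then look.

```bash
echo '[[[2.16, -1.52, 0, 0, 0, 0], [2.56, -0.68, 0, 0, 0, 0], [2.64, 0.22, 0, 0, 0, 0], [2.4, 1.12, 0, 0, 0, 0], [0, 0, 0, 0, 0, 0]]]' > mv.in && python3 jog.py mv.in
echo '[[[1.86, 1.88, 0, 0, 0, 0], [1.12, 2.4, 0, 0, 0, 0], [0, 0, 0, 0, 0, 0], [0, 0, 0, 0, 0, 0]]]' > mv.in && python3 jog.py mv.in
cat > look.py <<'E'
from workcell import ctrl
from h import *
import sys
np.set_printoptions(precision=1,suppress=True)
for n in("top","scene","wrist"):
    d=ctrl.get_image(n);np.savez(f"pics/{n}{sys.argv[1]}.npz",**d)
    for c in("red","blue","orange","yellow","green"):
        print(n,c,[b for b in blobs(d,c,5,dict(top=(60,130,430,240),scene=(170,90,340,290),wrist=(90,0,512,384))[n])])
    d0=d
c=np.array([554,113.2]);o=ctrl.get_obs();p=o["ee_pos"];print(p,o["ft_force"],np.degrees(np.arctan2(*(p[:2]-c)[::-1])),np.linalg.norm(p[:2]-c))
E
python3 look.py 2
```

```text
t: 5.0
ee_pos: [516.3, 115.1, 98.5]
orientation: [-1.464, -2.778, 0.0]
ft_force: [-4.7, 2.0, 1.4]
width: 15.3
grasp_force: 30.0
t: 5.33
ee_pos: [526.9, 139.2, 98.6]
orientation: [1.465, 2.779, 0.002]
ft_force: [-1.6, 2.1, -0.9]
width: 15.4
grasp_force: 30.0
top red [([308.3, 160.7], [306, 159, 6, 6, 19]), ([309.4, 168.4], [307, 166, 6, 6, 30])]
top blue [([412.8, 147.2], [409, 143, 9, 9, 54]), ([294.0, 167.4], [289, 159, 12, 13, 79])]
top orange [([295.3, 162.5], [294, 161, 4, 4, 14]), ([276.5, 165.0], [273, 165, 8, 1, 8]), ([261.0, 166.0], [254, 166, 15, 1, 15]), ([134.8, 201.4], [134, 201, 3, 2, 5])]
top yellow []
top green [([313.2, 188.8], [309, 185, 11, 8, 31]), ([400.3, 216.0], [381, 204, 40, 25, 885])]
scene red [([245.4, 244.5], [238, 239, 15, 11, 72])]
scene blue [([253.7, 232.9], [245, 227, 18, 12, 106])]
scene orange [([299.5, 129.0], [299, 128, 2, 3, 6]), ([268.9, 215.1], [259, 202, 21, 27, 66]), ([253.4, 224.4], [252, 223, 4, 4, 13])]
scene yellow [([275.1, 171.6], [273, 170, 5, 4, 14])]
scene green [([219.0, 211.0], [218, 207, 3, 9, 27])]
wrist red []
wrist blue []
wrist orange [([221.6, 320.1], [221, 318, 2, 5, 7]), ([221.5, 343.9], [221, 338, 2, 12, 16]), ([239.6, 351.1], [234, 344, 15, 19, 119])]
wrist yellow [([258.9, 261.2], [242, 226, 30, 61, 1070]), ([221.0, 334.8], [220, 333, 3, 4, 5])]
wrist green []
[526.1 138.3  98.6] [ 0.   2.9 -2.4] 138.04991742353323 37.576478607762255
```

```bash
python3 - <<'E'
from h import *
np.set_printoptions(precision=1,suppress=True)
R=Rt.from_rotvec([-1.465,-2.778,0]).as_matrix();c=np.array([554,113.2])
q=np.array([525.2,138.]);a0=np.arctan2(q[1]-c[1],q[0]-c[0])
for k in range(1,15):
    a=a0-0.15*k;n=c+38*np.array([np.cos(a),np.sin(a)]);d=n-q;q=n;print(k,n,R[:2,:2].T@d)
E
echo '[[[0.16, 1.12, 0, 0, 0, 0], [0, 1.14, 0, 0, 0, 0], [-0.18, 1.12, 0, 0, 0, 0], [0, 0, 0, 0, 0, 0]]]' > mv.in && python3 jog.py mv.in
```

```text
1 [529.2 142. ] [1.  5.6]
2 [533.8 145.4] [0.2 5.7]
3 [538.9 148.1] [-0.7  5.7]
4 [544.2 149.9] [-1.5  5.5]
5 [549.8 151. ] [-2.3  5.2]
6 [555.5 151.2] [-3.1  4.8]
7 [561.2 150.5] [-3.7  4.3]
8 [566.7 149. ] [-4.3  3.7]
9 [571.9 146.7] [-4.8  3. ]
10 [576.7 143.7] [-5.2  2.2]
11 [581.  139.9] [-5.5  1.4]
12 [584.7 135.6] [-5.7  0.6]
13 [587.7 130.8] [-5.7 -0.3]
14 [589.9 125.5] [-5.6 -1.1]
t: 5.82
ee_pos: [541.0, 148.4, 98.6]
orientation: [1.465, 2.778, 0.001]
ft_force: [0.7, 2.7, -3.6]
width: 15.4
grasp_force: 30.0
```

```bash
echo '[[[-0.3, 1.1, 0, 0, 0, 0], [-0.46, 1.04, 0, 0, 0, 0], [0, 0, 0, 0, 0, 0]]]' > mv.in && python3 jog.py mv.in; python3 look.py 3 | grep -E "blue|red|orange|\[5"
```

```text
t: 6.07
ee_pos: [552.0, 150.8, 98.6]
orientation: [1.465, 2.778, 0.001]
ft_force: [1.3, -0.8, -3.5]
width: 14.8
grasp_force: 30.0
top red [([308.2, 160.7], [306, 159, 6, 5, 20]), ([309.5, 168.4], [307, 166, 6, 6, 31])]
top blue [([412.8, 147.2], [409, 143, 9, 9, 54]), ([296.1, 167.1], [291, 159, 12, 13, 83])]
top orange [([297.6, 162.4], [296, 161, 4, 4, 13]), ([276.5, 165.0], [273, 165, 8, 1, 8]), ([256.5, 166.0], [254, 166, 6, 1, 6]), ([263.0, 166.0], [261, 166, 5, 1, 5]), ([136.0, 201.3], [135, 200, 3, 3, 7])]
scene red [([245.4, 244.5], [238, 239, 15, 11, 74])]
scene blue [([252.2, 234.4], [243, 228, 19, 13, 112])]
scene orange [([268.4, 215.8], [258, 202, 22, 28, 67]), ([251.9, 225.7], [250, 224, 5, 4, 15])]
wrist red []
wrist blue []
wrist orange [([222.1, 318.6], [221, 315, 3, 8, 10]), ([221.5, 345.2], [220, 341, 3, 10, 17])]
[551.2 150.7  98.6] [ 1.3 -0.6 -5.7] 94.21268851524931 37.62710694660091
```

```bash
python3 - <<'E'
from h import *
np.set_printoptions(precision=1,suppress=True)
T=dict(np.load("pics/top3.npz"))
a=onz(T,279.5,163.5,85);b=onz(T,297.6,162.4,85);print("marker",a,b,np.linalg.norm(b-a))
a=onz(T,278.7,168.3,52);b=onz(T,296.1,167.1,52);print("blue",a,b,np.linalg.norm(b-a))
r=onz(T,309,165,56);print("red",r, "gap",np.linalg.norm((r-b)[1])-30)
S=dict(np.load("pics/scene3.npz"));i=cv2.resize(S["img"][200:265,215:300],None,fx=7,fy=7,interpolation=cv2.INTER_CUBIC)
t=cv2.resize(T["img"][150:200,270:330],None,fx=9,fy=9,interpolation=cv2.INTER_CUBIC)
h=max(i.shape[0],t.shape[0]);i=cv2.resize(i,(400,306));t=cv2.resize(t,(400,333))
cv2.imwrite("pics/st3.png",np.vstack([i,t[:290]])[:,:,::-1])
E
```

```text
marker [581.1 -30.5  85. ] [584.  -88.3  85. ] 57.9658019490294
blue [571.5 -29.3  52. ] [574.8 -86.2  52. ] 56.95658601710079
red [ 580.5 -128.    56. ] gap 11.820174464474377
```

View pics/st3.png

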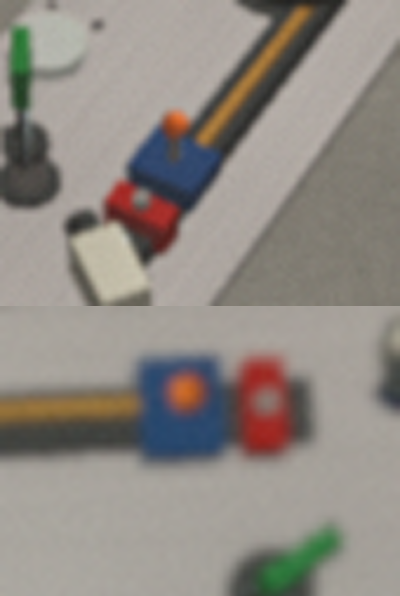

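The pictures (scene crop above, top crop below) show a remaining gap of about 3 px (~10 mm) between blue and red, so about 1 rad more.

In the tool's units: 3 mm is 0.6, -4.8 mm is -0.96.

```bash
echo '[[[-0.62, 0.96, 0, 0, 0, 0], [-0.74, 0.86, 0, 0, 0, 0], [-0.86, 0.74, 0, 0, 0, 0], [-0.96, 0.6, 0, 0, 0, 0], [0, 0, 0, 0, 0, 0]]]' > mv.in && python3 jog.py mv.in
echo '[[[-0.6, 0.26, 0, 0, 0, 0], [0, 0, 0, 0, 0, 0]]]' > mv.in && python3 jog.py mv.in; echo '[[[-0.44, 0.18, 0, 0, 0, 0], [0, 0, 0, 0, 0, 0]]]' > mv.in && python3 jog.py mv.in
```

```text
t: 6.63
ee_pos: [573.5, 145.7, 98.6]
orientation: [1.466, 2.778, -0.001]
ft_force: [-0.7, -4.6, -2.4]
width: 15.5
grasp_force: 30.0
t: 6.8
ee_pos: [575.9, 144.2, 98.6]
orientation: [-1.466, -2.778, 0.001]
ft_force: [-2.5, -5.5, -2.5]
width: 15.2
grasp_force: 30.0
t: 6.97
ee_pos: [577.4, 143.1, 98.6]
orientation: [-1.466, -2.778, 0.001]
ft_force: [-3.2, -5.1, -2.2]
width: 15.5
grasp_force: 30.0
```

In the tool's units: 0.6 mm is 0.12, -2.8 mm is -0.56.

```bash
echo '[[[-0.56, 0.12, 0, 0, 0, 0], [0, 0, 0, 0, 0, 0]]]' > mv.in && python3 jog.py mv.in; echo '[[[-0.56, 0.08, 0, 0, 0, 0], [0, 0, 0, 0, 0, 0]]]' > mv.in && python3 jog.py mv.in; echo '[[[-0.56, 0.06, 0, 0, 0, 0], [0, 0, 0, 0, 0, 0]]]' > mv.in && python3 jog.py mv.in; python3 look.py 4 | grep -E "top (blue|red|orange)|\[5"
```

```text
t: 7.13
ee_pos: [579.5, 141.3, 98.6]
orientation: [-1.466, -2.778, 0.001]
ft_force: [-3.8, -3.4, -2.4]
width: 15.4
grasp_force: 30.0
t: 7.3
ee_pos: [581.6, 139.3, 98.6]
orientation: [-1.466, -2.779, 0.0]
ft_force: [-3.7, -3.6, -1.9]
width: 15.5
grasp_force: 30.0
t: 7.47
ee_pos: [583.4, 137.2, 98.6]
orientation: [-1.466, -2.779, 0.0]
ft_force: [-3.8, -1.9, -3.5]
width: 15.4
grasp_force: 30.0
top red [([308.7, 160.3], [307, 159, 5, 4, 16]), ([309.8, 168.4], [308, 166, 5, 6, 25])]
top blue [([412.9, 147.2], [409, 143, 9, 9, 53]), ([298.5, 167.2], [294, 159, 11, 13, 75])]
top orange [([300.4, 162.4], [299, 161, 4, 4, 13]), ([279.5, 165.0], [273, 165, 14, 1, 14]), ([263.5, 166.0], [261, 166, 6, 1, 6]), ([138.0, 201.5], [137, 201, 3, 2, 6])]
[583.4 137.2  98.6] [-2.1 -2.3 -4.1] 39.29717380871821 37.96622396957842
```

In the tool's units: -2 mm is -0.4.

```bash
echo '[[[-0.4, 0, 0, 0, 0, 0], [0, 0, 0, 0, 0, 0]]]' > mv.in && python3 jog.py mv.in; echo '[[[-0.4, -0.02, 0, 0, 0, 0], [0, 0, 0, 0, 0, 0]]]' > mv.in && python3 jog.py mv.in
```

```text
t: 7.78
ee_pos: [584.5, 135.7, 98.6]
orientation: [-1.466, -2.779, -0.0]
ft_force: [-3.0, -1.5, -4.0]
width: 15.1
grasp_force: 30.0
t: 7.95
ee_pos: [585.6, 134.0, 98.6]
orientation: [1.466, 2.779, 0.0]
ft_force: [-2.0, -1.2, -5.4]
width: 15.3
grasp_force: 30.0
```

In the tool's units: -2 mm is -0.4, -0.2 mm is -0.04.

```bash
echo '[[[-0.4, -0.04, 0, 0, 0, 0], [0, 0, 0, 0, 0, 0]]]' > mv.in && python3 jog.py mv.in; echo '[[[-0.4, -0.06, 0, 0, 0, 0], [0, 0, 0, 0, 0, 0]]]' > mv.in && python3 jog.py mv.in;echo '[[[-0.4, -0.06, 0, 0, 0, 0], [0, 0, 0, 0, 0, 0]]]' > mv.in && python3 jog.py mv.in
```

```text
t: 8.12
ee_pos: [586.8, 132.3, 98.6]
orientation: [1.466, 2.778, 0.001]
ft_force: [-0.3, -1.4, -5.5]
width: 15.6
grasp_force: 30.0
t: 8.28
ee_pos: [587.7, 130.5, 98.6]
orientation: [1.466, 2.778, 0.001]
ft_force: [-0.8, 0.7, -7.2]
width: 15.8
grasp_force: 30.0
t: 8.45
ee_pos: [588.1, 129.6, 98.7]
orientation: [-1.466, -2.777, -0.002]
ft_force: [-3.0, 6.4, -6.0]
width: 15.1
grasp_force: 30.0
```

In the tool's units: -1.5 mm is -0.3, -0.4 mm is -0.08.

```bash
echo '[[[-0.3, -0.08, 0, 0, 0, 0], [0, 0, 0, 0, 0, 0], [0, 0, 0, 0, 0, 0]]]' > mv.in && python3 jog.py mv.in; python3 look.py 5 | grep -E "top (blue|red|orange)|\[5"
```

```text
t: 8.7
ee_pos: [588.3, 129.0, 98.6]
orientation: [-1.466, -2.777, -0.003]
ft_force: [-2.6, 11.7, -5.6]
width: 15.6
grasp_force: 30.0
top red [([309.4, 160.1], [308, 159, 4, 3, 11]), ([310.5, 168.6], [309, 166, 4, 6, 19])]
top blue [([412.9, 147.1], [409, 143, 9, 9, 54]), ([299.2, 167.1], [295, 159, 11, 13, 75])]
top orange [([301.3, 162.5], [300, 161, 4, 4, 14]), ([279.0, 165.0], [272, 165, 15, 1, 15]), ([261.5, 166.0], [257, 166, 10, 1, 10]), ([138.8, 201.4], [138, 201, 3, 2, 5])]
[588.3 129.1  98.6] [-3.2 10.8 -6. ] 24.81260072625568 37.82567997130914
```

Resistance builds to 12 N with the crank stopped, so the carriage is on the stop. Release and rise.

```bash
echo '[[[0, 0, 0, 0, 0, 0], [0, 0, 0, 0, 0, 0], [0, 0, 0, 0, 0, 0], [0, 0, 0, 0, 0, 0], [0, 0, 0, 0, 0, 0]]]' > mv.in && python3 jog.py mv.in 88
echo '[[[0, 0, -4, 0, 0, 0], [0, 0, -6, 0, 0, 0], [0, 0, -7, 0, 0, 0], [0, 0, 0, 0, 0, 0], [0, 0, 0, 0, 0, 0]]]' > mv.in && python3 jog.py mv.in
python3 look.py 6
python3 - <<'E'
from h import *
np.set_printoptions(precision=1,suppress=True)
a=dict(np.load("pics/top5.npz"));T=dict(np.load("pics/top6.npz"));S=dict(np.load("pics/scene6.npz"))
t=cv2.resize(T["img"][145:205,265:345],(800,600),interpolation=cv2.INTER_CUBIC)[:, :]
cv2.imwrite("pics/t6.png",t[:,:,::-1])
E
```

```text
t: 9.27
ee_pos: [589.3, 127.0, 99.2]
orientation: [1.466, 2.777, 0.001]
ft_force: [-0.0, 0.2, 0.1]
width: 45.3
grasp_force: 0.0
t: 9.68
ee_pos: [590.3, 127.3, 186.1]
orientation: [1.464, 2.775, 0.005]
ft_force: [-0.1, 0.8, -0.7]
width: 78.6
grasp_force: 0.0
top red [([309.4, 160.1], [308, 159, 4, 3, 11]), ([310.3, 168.4], [308, 166, 5, 6, 20])]
top blue [([412.9, 147.1], [409, 143, 9, 9, 54]), ([299.2, 167.1], [295, 159, 11, 13, 74])]
top orange [([301.3, 162.5], [300, 161, 4, 4, 14]), ([279.5, 165.0], [273, 165, 14, 1, 14])]
top yellow []
top green [([313.3, 188.8], [309, 185, 11, 8, 32]), ([400.3, 216.0], [381, 204, 40, 25, 884])]
scene red [([245.3, 244.6], [238, 239, 15, 12, 74])]
scene blue [([250.7, 236.7], [242, 231, 18, 12, 105])]
scene orange [([267.3, 217.1], [256, 202, 24, 30, 76]), ([250.2, 228.4], [248, 227, 5, 4, 14])]
scene yellow [([289.5, 179.8], [288, 178, 4, 4, 13])]
scene green [([219.0, 210.7], [218, 206, 3, 10, 27])]
wrist red [([141.5, 367.3], [137, 362, 11, 11, 66])]
wrist blue [([152.4, 351.7], [143, 343, 22, 21, 265])]
wrist orange [([191.4, 268.6], [167, 236, 49, 74, 472])]
wrist yellow [([259.2, 202.4], [249, 185, 19, 32, 428]), ([429.4, 321.0], [428, 319, 4, 5, 9]), ([431.3, 329.0], [430, 327, 3, 5, 9]), ([431.4, 334.4], [431, 333, 2, 4, 5])]
wrist green []
[587.9 126.9 182.6] [ 0.1  0.  -0.5] 21.995099167633967 36.6010271203927
```

View pics/t6.png

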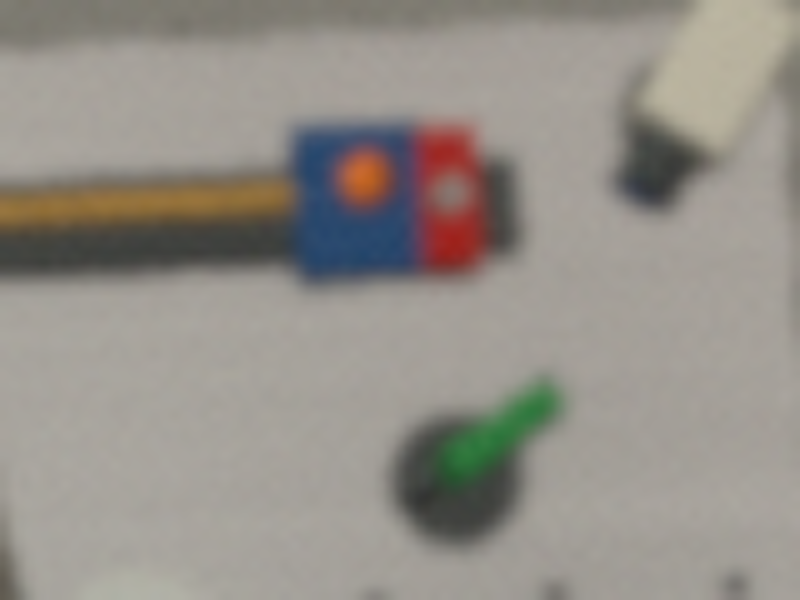

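Blue block and red stop are in contact with no gap; mirror base at crop (455,480), grip bar from (445,470) to (555,395), facing about 34°. Next, over to the mirror.

In the tool's units: -32 mm is -6.4, -23 mm is -4.6.

```bash
echo '[[[-4, -5.6, -2, 0, 0, 0], [-4.6, -6.4, -2.4, 0, 0, 0], [-4.6, -6.4, 0, 0, 0, 0], [-4.6, -6.4, 0, 0, 0, 0], [-4.6, -6.4, 0, 0, 0, 0]]]' > mv.in && python3 jog.py mv.in
echo '[[[-4.6, -6.4, 0, 0, 0, 0], [-3.2, -4.4, 0, 0, 0, 0], [-2, -2.8, 0, 0, 0, 0], [0, 0, 0, 0, 0, 0], [0, 0, 0, 0, 0, 0]]]' > mv.in && python3 jog.py mv.in
python3 look.py 7 | grep -E "wrist|top (orange|blue)|\[5|\[4"
python3 - <<'E'
from h import *
np.set_printoptions(precision=1,suppress=True)
T=dict(np.load("pics/top7.npz"));S=dict(np.load("pics/scene7.npz"));W=dict(np.load("pics/wrist7.npz"))
g=cv2.rotate(W["img"],cv2.ROTATE_180)*0+W["img"]
t=cv2.resize(T["img"][170:230,75:180],(686,392),interpolation=cv2.INTER_CUBIC)[:190]
cv2.imwrite("pics/c7.png",np.vstack([cv2.resize(W["img"],(540,405)),cv2.resize(T["img"][185:220,85:175],(540,190),interpolation=cv2.INTER_CUBIC)])[:,:,::-1])
E
```

```text
t: 10.25
ee_pos: [521.6, -54.6, 204.4]
orientation: [-1.464, -2.777, 0.001]
ft_force: [0.7, -0.3, -0.4]
width: 87.9
grasp_force: 0.0
t: 10.67
ee_pos: [493.9, -132.6, 204.6]
orientation: [-1.468, -2.775, 0.0]
ft_force: [-0.3, 1.1, 0.7]
width: 87.8
grasp_force: 0.0
top blue [([412.8, 147.2], [409, 143, 9, 9, 52]), ([296.5, 169.2], [295, 167, 5, 5, 17])]
top orange [([278.0, 165.0], [271, 165, 15, 1, 15]), ([255.0, 166.0], [250, 166, 11, 1, 11]), ([265.0, 166.0], [262, 166, 7, 1, 7]), ([138.8, 201.4], [138, 201, 3, 2, 5])]
top green [([400.4, 216.0], [381, 204, 40, 25, 887])]
wrist red [([317.0, 223.8], [302, 212, 39, 28, 354])]
wrist blue [([338.7, 201.8], [312, 178, 59, 54, 1283]), ([294.0, 282.9], [290, 280, 8, 6, 14])]
wrist orange [([406.1, 121.7], [353, 56, 107, 135, 933]), ([353.5, 217.8], [347, 210, 14, 17, 169])]
wrist yellow [([436.3, 329.7], [435, 327, 3, 7, 13])]
wrist green [([252.9, 212.5], [246, 182, 15, 62, 838]), ([103.9, 283.6], [90, 273, 28, 23, 198])]
```

View pics/c7.png

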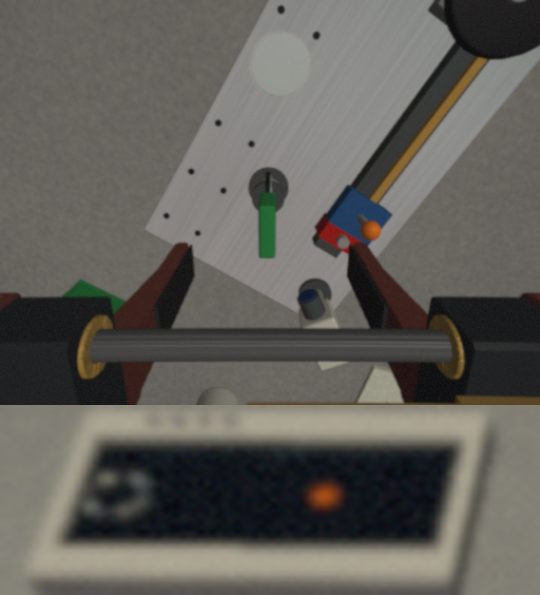

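Wrist view: the bar lies along the image column (scaled (267,225)), between the fingers and parallel to the pads. Monitor strip: ring at strip x≈118, dot at ≈325.

```bash
python3 - <<'E'
from h import *
from workcell import ctrl
np.set_printoptions(precision=2,suppress=True)
W=dict(np.load("pics/wrist7.npz"));T=dict(np.load("pics/top6.npz"));S=dict(np.load("pics/scene7.npz"))
o=ctrl.get_obs();p=o["ee_pos"];R=Rt.from_rotvec(o["orientation"]).as_matrix();print(p,R[:,:2].T)
m=cv2.inRange(cv2.cvtColor(W["img"],cv2.COLOR_RGB2HSV),*H["green"])
for v in(190,200,210,220,230,240,243):
    x=np.where(m[v,230:280])[0]+230;print(v,x.min(),x.max())
print([b for b in blobs(S,"green",10,(170,150,340,290))])
far=onz(W,253,244,146);print("far end",far,"axis",far+20*R[:,0], "facing",np.degrees(np.arctan2(R[1,1],R[0,1])))
print("tri",tri((W,253,228),(S,219,210.8)),tri((W,253,228),(T,313.2,188.8)))
E
```

```text
[ 494.86 -131.22  205.11] [[-0.57  0.82  0.  ]
 [ 0.82  0.57 -0.  ]]
190 247 260
200 246 260
210 246 259
220 246 259
230 247 259
240 247 259
243 247 258
[([219.0, 211.2], [218, 207, 3, 10, 28])]
far end [ 504.01 -149.48  146.  ] axis [ 492.7  -132.98  146.02] facing 34.42952633831753
tri (array([ 497.  , -137.52,  147.41]), [np.float64(0.9135806130624955), np.float64(0.9135806130626234)]) (array([ 484.68, -121.52,  192.76]), [np.float64(0.74232998073153), np.float64(0.7423299807315638)])
```

The manual's scale: shifts go in units of 5 mm and turns go in units of 0.1 rad. Converting my numbers, 13 mm is 2.6, -2.9 mm is -0.58.

```bash
echo '[[[-0.28, -0.58, 2.6, 0, 0, 0], [0, 0, 6, 0, 0, 0], [0, 0, 4, 0, 0, 0], [0, 0, 2, 0, 0, 0], [0, 0, 0, 0, 0, 0]]]' > mv.in && python3 jog.py mv.in
echo '[[[0, 0, 0, 0, 0, 0], [0, 0, 0, 0, 0, 0], [0, 0, 0, 0, 0, 0], [0, 0, 0, 0, 0, 0], [0, 0, 0, 0, 0, 0]]]' > mv.in && python3 jog.py mv.in 4
echo '[[[0, 0, 0, 0, 0, 0], [0, 0, 0, 0, 0, 0], [0, 0, 0, 0, 0, 0], [0, 0, 0, 0, 0, 0], [0, 0, 0, 0, 0, 0]]]' > mv.in && python3 jog.py mv.in
echo '[[[0, 0, 0, 0, 0, 0], [0, 0, 0, 0, 0, 0], [0, 0, 0, 0, 0, 0]]]' > mv.in && python3 jog.py mv.in
python3 - <<'E'
from workcell import ctrl
o=ctrl.get_obs();print(o["ee_pos"],o["moment"],o["ft_force"],o["width"],o["grasp_force"])
E
```

```text
t: 11.23
ee_pos: [492.0, -133.6, 130.6]
orientation: [-1.462, -2.776, 0.001]
ft_force: [-0.3, 0.0, 0.3]
width: 87.6
grasp_force: 0.0
t: 11.65
ee_pos: [493.6, -135.1, 133.5]
orientation: [1.465, 2.777, 0.0]
ft_force: [0.0, -0.1, 0.3]
width: 58.0
grasp_force: 0.0
t: 12.07
ee_pos: [493.1, -135.0, 132.7]
orientation: [-1.466, -2.779, -0.0]
ft_force: [1.0, -0.2, 0.2]
width: 24.6
grasp_force: 0.0
t: 12.32
ee_pos: [493.5, -134.7, 132.7]
orientation: [1.466, 2.778, 0.001]
ft_force: [3.1, 3.4, -1.5]
width: 12.1
grasp_force: 30.0
[ 493.52191095 -134.72487704  132.65382851] [ 0.37543823 -0.27254713 -0.1465312 ] [ 3.094786    3.40503123 -1.501974  ] 12.061932901632295 29.99664545059204
```

In the tool's units: 0.1 rad is 1.

```bash
echo '[[[0, 0, 0, 0, 0, 1], [0, 0, 0, 0, 0, 1], [0, 0, 0, 0, 0, 1], [0, 0, 0, 0, 0, 1], [0, 0, 0, 0, 0, 1]]]' > mv.in && python3 jog.py mv.in
cat > mon.py <<'E'
from workcell import ctrl
from h import *
import sys
o=ctrl.get_obs();print(o["ee_pos"],o["ft_force"],o["moment"],o["width"])
for n,z,roi in(("top",85,(85,185,175,222)),("scene",85,(270,95,335,160))):
    d=ctrl.get_image(n);np.savez(f"pics/m{n}{sys.argv[1]}.npz",**d)
    x0,y0,x1,y1=roi;I=cv2.resize(d["img"][y0:y1,x0:x1],None,fx=6,fy=6,interpolation=cv2.INTER_CUBIC)
    cv2.imwrite(f"pics/m{n}{sys.argv[1]}.png",I[:,:,::-1])
    hsv=cv2.cvtColor(I,cv2.COLOR_RGB2HSV);m=cv2.inRange(hsv,(0,110,60),(22,255,255))
    k,l,s,c=cv2.connectedComponentsWithStats(m);i=1+np.argmax(s[1:,4]);dot=c[i]/6+(x0-.42,y0-.42)
    # screen = dark region, ring = bright neutral inside its hull
    g=I.max(2);dk=(g<60).astype(np.uint8);k,l,s,c=cv2.connectedComponentsWithStats(dk);j=1+np.argmax(s[1:,4])
    hull=cv2.convexHull(max(cv2.findContours((l==j).astype(np.uint8),0,1)[0],key=cv2.contourArea))
    mk=cv2.erode(cv2.fillConvexPoly(np.zeros_like(dk),hull,1),np.ones((15,15)))
    r=((mk>0)&(I.min(2)>55)&(hsv[:,:,1]<90)).astype(np.uint8)
    P=cv2.findNonZero(r);
    ring=np.array(cv2.fitEllipse(cv2.convexHull(P))[0])/6+(x0-.42,y0-.42)
    X=[onz(d,*q,z) for q in(ring,dot)];print(n,ring,dot,"ring-dot mm",X[0]-X[1],np.linalg.norm(X[0]-X[1]),len(P))
E
python3 mon.py 1
```

```text
t: 12.73
ee_pos: [493.0, -134.9, 132.7]
orientation: [-2.112, -2.325, 0.001]
ft_force: [-0.5, 1.0, 1.2]
width: 12.0
grasp_force: 30.0
[ 492.99285443 -134.89623408  132.65085954] [-0.52281493  1.0215595   1.19865804] [0.14715252 0.09013817 0.21410955] 11.998586434484233
top [128.13363973 201.19275355] [138.59509804 201.27156863] ring-dot mm [ 0.61769178 33.53836287  0.        ] 33.54405054429935 1684
scene [301.7376182  126.70999471] [297.90080201 130.70155388] ring-dot mm [-1.09707703e-01  3.12485621e+01 -1.13686838e-13] 31.248754672432156 879
```

In the tool's units: 0.07 rad is 0.7.

```bash
echo '[[[0, 0, 0, 0, 0, 0.7], [0, 0, 0, 0, 0, 0.7], [0, 0, 0, 0, 0, 0.6], [0, 0, 0, 0, 0, 0], [0, 0, 0, 0, 0, 0]]]' > mv.in && python3 jog.py mv.in; python3 mon.py 2; python3 -c "
import cv2,numpy as np
a=cv2.imread('pics/mtop2.png');b=cv2.imread('pics/mscene2.png');h=np.zeros((max(a.shape[0],300),a.shape[1]+b.shape[1],3),np.uint8);b=b[:300];h[:a.shape[0],:a.shape[1]]=a;h[:b.shape[0],a.shape[1]:]=b
cv2.imwrite('pics/mm2.png',h[:,:930] if h.shape[1]<800 else cv2.resize(h,(800,int(h.shape[0]*800/h.shape[1]))))"
```

```text
t: 13.25
ee_pos: [492.8, -134.9, 132.6]
orientation: [-2.325, -2.112, 0.001]
ft_force: [-1.9, 1.5, 2.1]
width: 11.6
grasp_force: 30.0
[ 492.76380133 -134.90627196  132.61884049] [-1.86000539  1.48968445  2.12375253] [0.05930557 0.25378269 0.14027323] 11.571097919019461
top [138.30461446 201.24462199] [138.54605375 201.39659595] ring-dot mm [0.49370933 0.78553633 0.        ] 0.9278018293143457 1925
scene [298.04083323 130.05915141] [297.9494332  130.63735493] ring-dot mm [-1.51378533e+00  3.48944373e+00 -1.13686838e-13] 3.8036513519748363 403
```

View pics/mm2.png

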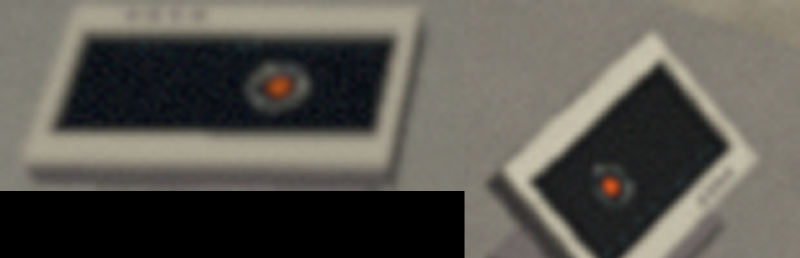

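The dot sits inside the ring in both views (top crop (279,87), scene crop (611,186)). I'll hold for a second, check for creep, then hand in.

```bash
echo '[[[0, 0, 0, 0, 0, 0], [0, 0, 0, 0, 0, 0], [0, 0, 0, 0, 0, 0], [0, 0, 0, 0, 0, 0], [0, 0, 0, 0, 0, 0]]]' > mv.in && python3 jog.py mv.in; echo '[[[0, 0, 0, 0, 0, 0], [0, 0, 0, 0, 0, 0], [0, 0, 0, 0, 0, 0], [0, 0, 0, 0, 0, 0], [0, 0, 0, 0, 0, 0]]]' > mv.in && python3 jog.py mv.in; python3 mon.py 3; python3 look.py 8 | grep -E "scene (red|blue|orange)"
```

```text
t: 13.77
ee_pos: [492.8, -134.9, 132.6]
orientation: [-2.329, -2.108, 0.001]
ft_force: [-4.5, 0.8, 2.7]
width: 11.7
grasp_force: 30.0
t: 14.18
ee_pos: [492.8, -134.9, 132.6]
orientation: [-2.329, -2.107, 0.001]
ft_force: [-5.0, 1.4, 3.6]
width: 11.9
grasp_force: 30.0
[ 492.81096106 -134.8931935   132.60537406] [-5.02950282  1.36959008  3.56385479] [0.05347456 0.86827086 0.14649257] 11.927326840134185
top [138.60443949 201.26634796] [138.51398419 201.35568573] ring-dot mm [ 0.28208183 -0.28234816  0.        ] 0.39911232011191994 1540
scene [297.976197  130.3511792] [297.93372714 130.63414909] ring-dot mm [-0.74757651  1.70148874  0.        ] 1.8584764111352492 739
scene red [([245.4, 244.9], [238, 239, 15, 14, 76])]
scene blue [([250.9, 236.8], [242, 231, 18, 13, 113])]
scene orange [([298.0, 130.7], [297, 130, 3, 3, 7]), ([267.3, 217.1], [256, 202, 24, 30, 80]), ([250.2, 228.4], [248, 227, 5, 4, 14])]
```

Steady and centred, and the carriage is still on the stop.

```bash
python3 -c "
from workcell import ctrl
print(ctrl.close_job())"
```

```text
the job is handed in; nothing more can be done
None
```

I wound the carriage onto the red stop, left the wheel, and handed the job in with the mirror held so the ring's centre was within 2 mm of the dot's (8 mm allowed) after about 14 s; the bottle, dish and tip box were left alone, and the verdict was not shown.

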